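# Load the sieve shaker and set its hold-down screw

### The arm

A 6-joint arm with a two-finger parallel gripper is mounted at the origin on a cart in front of the work surface, level with it; the furniture and walls round the work are solid. World frame = base frame: x ahead of the robot, y to its left, z up, the work surface at z = 0. Lengths are in mm, angles in rad, forces in N, time in s.
With the tool pointing down it reaches from about 375 to 825 mm from the base axis. Payload 5.5 kg.
Tool frame: the origin (TCP) lies midway between the tips of the shut fingers; the grasp point (between the pads) lies 19 mm behind it; z points along the fingers, y is the line along which they close (so a half turn about z gives the same grasp; the last joint's range is limited). The gripper opens to 85 mm and grips with 20 to 120 N. Pads are 22 mm wide; open, the fingers measure 114 mm over their backs; the gripper's body (76 mm by 85 mm) begins 54 mm behind the grasp point. The pads swing forward as they close: fully open they stand 13 mm farther back than shut.
Start: joints at [-1.227, 0.314, -0.047, 1.21, 0, 1.571], TCP at [202.237, -564.885, 231.299] pointing down, gripper open.
Joint ranges: [-2.67, 2.67], [-0.69, 1.73], [-1.03, 1.25], [-2.08, 2.16], [-1.42, 1.45], [-3.14, 3.14]. Speed limits (rad/s): [2.39, 2.39, 3.01, 3.14, 3.14, 3.14].

### API

Orientations are given as a 3x3 rotation matrix whose columns are the frame's x, y, z axes.
In Python, from rig import r, fingers, telemetry, camera, camera_params gives the robot as it stands. Calls block until the motion is done:
- r.goto(position, orientation): joint-space move of the TCP to a pose.
- r.servo_line(position, orientation=None, vel=150): straight line of the TCP; orientation=None keeps the orientation; vel is the mean speed in mm/s.
- r.set_joints(angles): joint-space move.
- fingers.command_gripper(opening, f_grip=None): finger opening in mm; f_grip is the grip in N (None keeps the last); returns when the fingers have stopped.
- r.sleep(seconds).
- r.inverse_kinematics(position, orientation): joint angles nearest the present ones, or None.
- telemetry.state(): the state.
- camera(name): name is "side" or "top" or "wrist"; returns the picture (400x640x3 uint8, red, green, blue); there is no depth.
- camera_params(name): a dict with "K" (3x3 intrinsics, pixels), "world_from_camera" (4x4, takes a point from camera to world coordinates). Camera axes: x right, y down, z forward; pixel columns grow to the right and rows downward; lengths in mm; the calibration is good to about 2 mm. The wrist camera is an equidistant fisheye: a pixel r from the principal point sees the ray r / f radians off the axis. A picture is of the moment at which its call begins: read the wrist's pose just before it. camera_params takes no time and is no camera call; for the wrist camera it gives the pose at the moment of the call.
A pose or a line that the arm cannot do raises r.PlanningError and nothing moves.
- r.hand_in(): hands the job in; it is judged then, once.
The state is a dict: "time_s": time; "joint_pos": joint angles; "qd": joint speeds; "joint_torque": joint torques, N m; "tool_pos": TCP position; "tcp_rot": TCP orientation; "ft_force": force on the tool from outside, world axes, zero at the start; "ft_torque": the same for the moment, N m; "opening": finger opening in mm; "finger_force": force on a finger pad.
Only numpy, scipy, OpenCV 4.12 (cv2) and the standard library are available. Lean on these libraries where they do the work, as an engineer would, in place of code of your own. Each camera call takes 0.05 s, during which the arm holds its last target. There are 200 camera calls.

### The job

Finish loading the little sieve shaker: nest the brass-framed coarse sieve squarely on top of the steel sieve that already sits in it, and let it go. Swing the hold-down arm fully closed over the stack, turn the black knob clockwise until it seats, with the plate down on the brass sieve, then back it off a quarter turn so that the stack can rattle freely. Finish while still gripping the knob, keeping it still at that setting so that I can nip up the locknut, and leave everything else on the bench undisturbed.

Things in the scene. Friction and masses are not known exactly. Their poses are not given: they have to be found in the camera images.
- brass_sieve: the coarse sieve with a brass (yellow) frame and wide open mesh, loose on the bench; round, 60 mm outside diameter (61 at the rim), 30 mm high, about 90 g. Origin: centre of its underside, z up. The lowest 8 mm is a tapered skirt, 48 to 52 mm in diameter; above it a flat shoulder and the straight wall, 55 mm inside, 60 mm outside, open at the top. Grip it across the outside of the wall.
- lower_sieve: the fine steel-framed sieve already in the shaker, same shape and size as the brass one, loose, nested in the receiver pan; origin: centre of its underside, 64 mm above the bench, its rim 30 mm higher. A sieve's skirt drops into the rim below until its shoulder rests on that rim: nested, its origin is 22 mm above this one (1.5 mm of play all round at the top of the skirt, 3 mm at its foot)
- stack_seat (a point): the point on the shaker's stack axis, 86 mm above the bench, where the brass sieve's origin comes when it is fully nested; its rim is then 116 mm above the bench. Moves with the shaker; x axis from the stack towards the shaker's post
- shaker: the sieve shaker, fixed to the bench: a light grey box 195 x 130 x 46 mm, reaching 65 mm in front of the stack axis and 130 mm behind it, with a steel receiver pan on top and a 16 mm steel post at its far side. Origin: on the bench under the stack axis; x towards the post, z up
- hinge_post (a point): the upright hinge axis of the hold-down arm, on the post 105 mm behind the stack axis, 151 mm above the bench. The post and the arm's round boss (30 mm diameter) reach up to 172 mm above the bench
- swing_arm (a joint): angle of the hold-down arm about the post: 0 closed against its stop, over the stack; grows as it swings open, counter-clockwise seen from above. Starts open, 1.35 to 1.8 rad, and stays where it is left (friction 0.12 N m, under 3 N at swing_bar). The arm may be pushed from the side.
- swing_bar (a point): the middle of the flat aluminium bar of the arm, 55 mm from the hinge axis, 151 mm above the bench. The bar is 16 mm wide and spans heights 142 to 160 mm; the screw and its knob stand 105 mm from the hinge axis. When the arm is closed the bar lies along the line from the stack axis to the post.
- clamp_screw (a joint): angle of the screw with the black knob, rad: grows clockwise seen from above, which lowers knob and plate 8 mm a turn (1.27 mm a rad). 0 where it is seated: its shoulder lands, it turns no further and the torque rises steeply; the plate touches a fully nested brass sieve at about -0.3. Starts at -3.3 to -2.3; turns against a steady friction of 0.05 N m and stays where left.
- knob: the black four-lobed hand knob on top of the screw, 30 mm across its flats (38 mm over the lobes) and 24 mm high, with a white line on one lobe; grip it from above across two opposite flats (a grip is possible at every quarter turn). Stands about 11 mm clear of the arm's bar when seated; hangs on the arm and moves with it
- knob_grip (a point): the point on the axis of the knob where to grip it (5 mm below its top face), 190 mm above the bench when the screw is at 0; turns with the knob, its x and y axes are square to the flats
- hold_plate: the round aluminium hold-down plate, 64 mm in diameter and 6.5 mm thick with a black rubber underside, below the arm; the screw moves it up and down and it does not turn
- spare_sieve: a spare fine sieve with a steel frame, same shape and size as the brass one, standing loose on the bench; stays where it is. The brass sieve and this one may stand in either of two places.
- amber_bottle: amber bottle, 58 mm diameter, 117 mm high; stays where it is
- small_beaker: small glass beaker, 55 mm diameter, 70 mm high; stays where it is
- bench_timer: small white bench timer, 60 x 66 x 18 mm; stays where it is
- tweezers: steel tweezers, 122 mm long, 10 mm high, lying flat; stay where they are
Not all that is in view belongs to the job. Of the things like the brass_sieve, leave any that is red; of the rest the smaller one is meant.

How it is judged:
By the outcome, as a careful person would: the job done as asked, in the order asked, and still so for the second after the job is handed in, while the arm keeps its last pose, push and grip.
It also fails if it takes over 69 s, if anything falls off the work surface, if the arm or the gripper's body presses on something with over 40 N, if the wrist force passes 120 N, or if a joint passes its speed limit or range.

## Working session

There is one attempt and no reset: what is moved stays moved. The work goes in short steps, each a Python script; the robot and the scene stay as the last script left them, time stands still between calls to the robot, and variables do not carry over. Pictures are saved under pics/ and viewed, at most 12 in all, crops included, and the job is handed in when it is done.

```bash
mkdir -p pics; ls; python3 - <<'E'
from rig import r, fingers, telemetry, camera, camera_params
import cv2
for n in("side","top"):
    cv2.imwrite(f"pics/{n}0.png",camera(n)[:,:,::-1]); p=camera_params(n); print(n,p["K"],p["world_from_camera"])
p=camera_params("wrist");print(p)
print(telemetry.state())
E
```

```text
pics
side [[372.78293905   0.         315.1365423 ]
 [  0.         372.78293905 199.22275107]
 [  0.           0.           1.        ]] [[ 9.99205837e-01 -1.44606731e-03 -3.98196568e-02  5.56411462e+02]
 [ 3.53835239e-02 -4.27321517e-01  9.03407066e-01 -1.06456860e+03]
 [-1.83221836e-02 -9.04098573e-01 -4.26930987e-01  6.34190249e+02]
 [ 0.00000000e+00  0.00000000e+00  0.00000000e+00  1.00000000e+00]]
top [[393.95027204   0.         321.06141753]
 [  0.         393.95027204 201.82164783]
 [  0.           0.           1.        ]] [[-9.15755252e-03 -9.83192575e-01  1.82341711e-01  2.95057591e+02]
 [-9.99858450e-01  1.15769958e-02  1.22087263e-02  2.49864368e+01]
 [-1.41144983e-02 -1.82204099e-01 -9.83159421e-01  1.32001193e+03]
 [ 0.00000000e+00  0.00000000e+00  0.00000000e+00  1.00000000e+00]]
{'K': array([[309.70691629,   0.        , 323.23451317],
       [  0.        , 309.70691629, 197.42956542],
       [  0.        ,   0.        ,   1.        ]]), 'world_from_camera': array([[ 3.36423157e-01, -9.01611811e-01, -2.71874239e-01,
         2.71007913e+02],
       [-9.41708842e-01, -3
[... 335 characters left out ...]
       1.69651739e-05,  1.57083166e+00]), 'qd': array([-0.00042641, -0.00232064,  0.00224451, -0.00023115,  0.0015779 ,
       -0.00085071]), 'joint_torque': array([-6.34410753e-04, -5.40766025e+01,  3.40542305e+01,  1.11241886e-02,
       -1.67416852e-05,  1.48274046e-05]), 'tool_pos': array([ 202.07306086, -564.38580172,  230.49613779]), 'tcp_rot': array([[ 9.41488963e-01,  3.37043424e-01, -5.12958817e-04],
       [ 3.37043814e-01, -9.41487795e-01,  1.48305569e-03],
       [ 1.69097035e-05, -1.56917016e-03, -9.99998769e-01]]), 'ft_force': array([0.93591019, 0.0059304 , 0.173171  ]), 'ft_torque': array([0.01729287, 0.00709897, 0.04803974]), 'finger_force': 0.0, 'opening': 85.46850785153084}
```

View pics/top0.png

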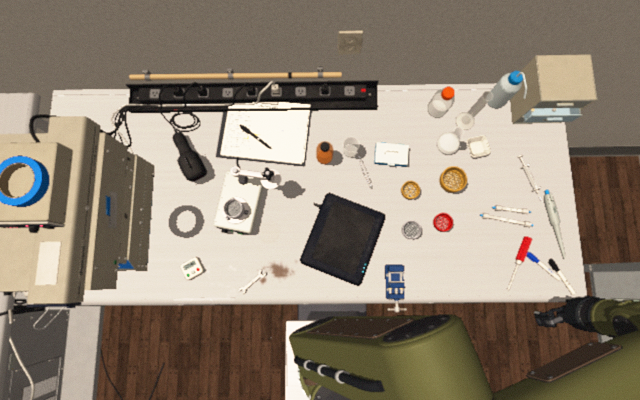

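View pics/side0.png

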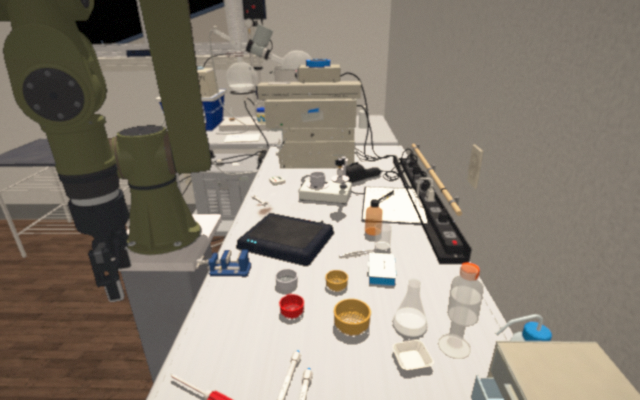

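Candidates for the brass sieve in the top view are the small brass one (411,190), the large brass one (453,180), the red one (443,222) and the steel spare (412,230). I choose the small brass one at (411,190). The shaker stack is near (235,209), with its arm open to the right and the knob near (272,182).

```bash
cat > h.py <<'E'
from rig import r, fingers, telemetry, camera, camera_params
import numpy as np, cv2
def ray(p,uv,fish=False):
    K=p["K"];T=p["world_from_camera"]
    a=(np.array(uv,float)-[K[0,2],K[1,2]])/[K[0,0],K[1,1]]
    if fish:
        t=np.linalg.norm(a); d=np.array([*(a/t*np.sin(t)),np.cos(t)]) if t>1e-9 else np.array([0,0,1.])
    else: d=np.array([*a,1.])
    d=T[:3,:3]@d
    return T[:3,3],d/np.linalg.norm(d)
def onplane(o,d,z): return o+d*(z-o[2])/d[2]
def tri(rays):
    A=sum(np.eye(3)-np.outer(d,d) for o,d in rays); b=sum((np.eye(3)-np.outer(d,d))@o for o,d in rays)
    x=np.linalg.solve(A,b); return x,[float(np.linalg.norm(np.cross(x-o,d))) for o,d in rays]
def project(p,X,fish=True):
    T=p["world_from_camera"]; c=T[:3,:3].T@(np.array(X,float)-T[:3,3]); K=p["K"]
    if fish:
        n=np.hypot(c[0],c[1]); t=np.arctan2(n,c[2]); return K[:2,2]+K[0,0]*t*c[:2]/n
    return (K@(c/c[2]))[:2]
def down(yaw):
    c,s=np.cos(yaw),np.sin(yaw); return np.array([[c,s,0],[s,-c,0],[0,0,-1.]])
def snap(name):
    p=camera_params("wrist"); im=camera("wrist"); cv2.imwrite(f"pics/{name}.png",im[:,:,::-1]); np.savez(f"pics/{name}.npz",K=p["K"],world_from_camera=p["world_from_camera"]); return p,im
def load(name): return dict(np.load(f"pics/{name}.npz")), cv2.imread(f"pics/{name}.png")[:,:,::-1]
def st():
    s=telemetry.state(); print("t%.1f"%s["time_s"],"tcp",s["tool_pos"].round(1),"q",s["joint_pos"].round(2),"F",s["ft_force"].round(1),"M",s["ft_torque"].round(2),"open %.1f ff %.1f"%(s["opening"],s["finger_force"])); return s
E
python3 - <<'E'
from h import *
top=camera_params("top")
for n,uv,z in [("brass",(411,190),30),("big",(453,180),30),("red",(443,222),30),("spare",(412,230),30),("stack",(235,209),94),("knob",(272,182),190),("bosspost",(240,177),172),("bottle",(325,152),117),("beaker",(351,147),70),("timer",(192,268),18)]:
    print(n,onplane(*ray(top,uv),z).round(0))
s=cv2.imread("pics/side0.png")[150:310,240:420]; t=cv2.imread("pics/top0.png")[150:250,190:300]
t=cv2.resize(t,None,fx=4,fy=4,interpolation=cv2.INTER_CUBIC); s=cv2.resize(cv2.imread("pics/side0.png")[150:225,280:390],None,fx=4,fy=4,interpolation=cv2.INTER_CUBIC)
cv2.imwrite("pics/c0.png",np.hstack([t[:300,:400],s[:300,:400]]))
E
```

```text
brass [ 571. -260.   30.]
big [ 603. -402.   30.]
red [ 462. -359.   30.]
spare [ 437. -256.   30.]
stack [503. 313.  94.]
knob [566. 183. 190.]
bosspost [587. 282. 172.]
bottle [679.  26. 117.]
beaker [710. -60.  70.]
timer [321. 466.  18.]
```

View pics/c0.png

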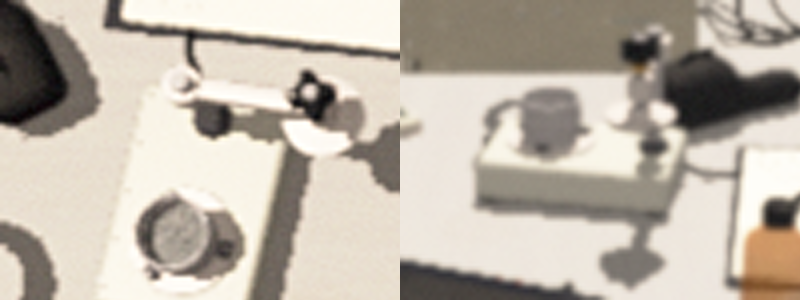

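The crop shows the arm's boss near top pixel (235.5,171), knob near (268,174.5), the steel sieve in the pan near (235,207). Now for a wrist look at the brass sieve from two places.

```bash
python3 - <<'E'
from h import *
r.goto([520,-300,230],down(0)); st(); snap("w1")
r.goto([571,-260,190],down(0)); st(); p,im=snap("w2")
cv2.imwrite("pics/w12.png",np.vstack([cv2.resize(load(n)[1][:,:,::-1],(480,300)) for n in("w1","w2")]))
for n in("w1","w2"):
    p,_=load(n); print(n,p["world_from_camera"][:3,3].round(1),[project(p,X).round(0).tolist() for X in([571,-260,30],[571,-260,0],[437,-256,30])])
E
```

```text
t1.6 tcp [ 519.5 -300.7  230. ] q [-0.52  0.31 -0.05  1.21 -0.    2.62] F [-0.7 -0.3 -0.3] M [-0.03 -0.06 -0.01] open 85.3 ff 0.0
t2.1 tcp [ 570.6 -259.9  188.8] q [-0.43  0.38 -0.04  1.14 -0.    2.71] F [-0.3 -0.3  0.4] M [ 0.02 -0.01 -0.02] open 85.5 ff 0.0
w1 [ 592.7 -301.   372.4] [[286.0, 127.0], [289.0, 125.0], [286.0, 239.0]]
w2 [ 644.1 -260.2  331.1] [[323.0, 180.0], [323.0, 174.0], [320.0, 293.0]]
```

View pics/w12.png

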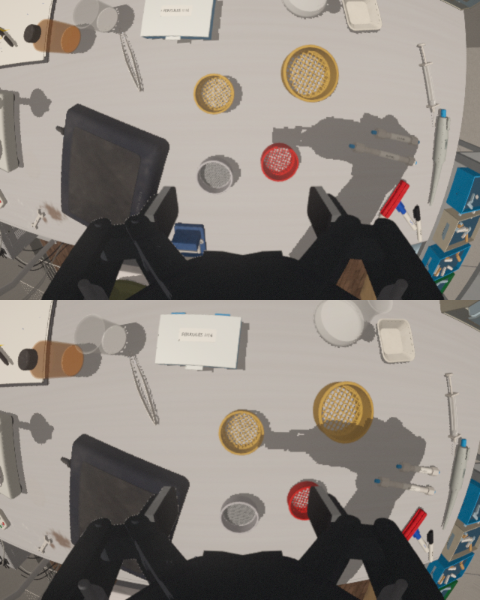

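The small brass sieve is at about (284,124) in w1 and (323,176) in w2, with the spare, the red and the big brass clearly apart. Next I measure its rim.

```bash
cat >> h.py <<'E'
from scipy.optimize import least_squares
def rimfit(p,cnt,z,R=30.5):
    """circle on plane z from the outer contour, using the half away from the camera (rim only, no wall)"""
    P=np.array([onplane(*ray(p,c,True),z)[:2] for c in cnt.reshape(-1,2)]); c0=P.mean(0); cam=p["world_from_camera"][:2,3]
    v=(c0-cam)/np.linalg.norm(c0-cam)
    for _ in range(4):
        Q=P[(P-c0)@v>-4]; f=least_squares(lambda a:np.hypot(*(Q-a[:2]).T)-a[2],[*c0,R],loss="soft_l1",f_scale=1.).x; c0=f[:2]
    return f,float(np.abs(np.hypot(*(Q-f[:2]).T)-f[2]).mean())
def blob(mask,uv):
    mask=cv2.morphologyEx(mask.astype(np.uint8),cv2.MORPH_CLOSE,np.ones((5,5),np.uint8))
    cs=cv2.findContours(mask,cv2.RETR_EXTERNAL,cv2.CHAIN_APPROX_NONE)[0]; cs=[c for c in cs if cv2.contourArea(c)>100]
    c=min(cs,key=lambda c:np.hypot(*(c.reshape(-1,2).mean(0)-uv))); return cv2.convexHull(c) if 0 else c
def brass(im):
    h=cv2.cvtColor(np.ascontiguousarray(im),cv2.COLOR_RGB2HSV); return (h[...,0]>12)&(h[...,0]<28)&(h[...,1]>110)&(h[...,2]>60)
E
python3 - <<'E'
from h import *
rs=[]
for n,uv in(("w1",(285,125)),("w2",(323,177))):
    p,im=load(n); c=blob(brass(im),uv); print(n,cv2.boundingRect(c),cv2.contourArea(c))
    for z in(20,30,40): print(z,[np.round(x,2) for x in rimfit(p,c,z)])
    f,_=rimfit(p,c,30); X=[*f[:2],30]; o=p["world_from_camera"][:3,3]; d=np.array(X)-o; rs.append((o,d/np.linalg.norm(d)))
print(tri(rs))
# with top view
im=cv2.imread("pics/top0.png")[:,:,::-1]; c=blob(brass(im),(411,190)); m=cv2.minEnclosingCircle(c); print("top",m, onplane(*ray(camera_params("top"),m[0]),25))
E
```

```text
w1 (259, 99, 53, 53) 2173.5
20 [array([ 572.69, -256.95,   30.12]), np.float64(0.32)]
30 [array([ 573.26, -258.23,   29.28]), np.float64(0.31)]
40 [array([ 573.83, -259.47,   28.43]), np.float64(0.3)]
w2 (292, 147, 60, 59) 2685.5
20 [array([ 571.29, -257.75,   30.39]), np.float64(0.28)]
30 [array([ 573.63, -257.83,   29.41]), np.float64(0.27)]
40 [array([ 575.97, -257.9 ,   28.44]), np.float64(0.26)]
(array([ 573.0832834 , -257.85933539,   27.4954305 ]), [0.06404304956621482, 0.06404304956606997])
top ((410.1956481933594, 189.81056213378906), 9.372302055358887) [ 572.65943853 -258.06012553   25.        ]
```

```bash
python3 - <<'E'
from h import *
r.goto([573.4,-258,60],down(0))
r.servo_line([573.4,-258,7],vel=80); s=st()
fingers.command_gripper(50,30); st()
r.servo_line([573.4,-258,110],vel=150); st(); r.sleep(0.2)
p,im=snap("g1"); print(p["world_from_camera"][:3,3]-telemetry.state()["tool_pos"])
c=blob(brass(im),(323,230)); print(cv2.boundingRect(c))
E
```

```text
t3.5 tcp [ 573.6 -258.     7. ] q [-0.42  0.54 -0.26  0.78  0.    2.72] F [ 0.5 -0.5  0.7] M [ 0.01 -0.    0.01] open 85.9 ff 0.0
t3.9 tcp [ 574.  -258.2    8. ] q [-0.42  0.53 -0.26  0.78  0.    2.72] F [-2.   1.   5.8] M [ 0.22  0.26 -0.02] open 59.7 ff 32.5
t4.7 tcp [ 572.7 -257.7  109. ] q [-0.42  0.44 -0.16  0.98 -0.    2.72] F [-0.1 -0.1 -2.3] M [ 0.04 -0.    0.01] open 59.6 ff 32.6
[ 73.29781361  -0.32453695 142.11217677]
(258, 202, 132, 125)
```

View pics/g1.png

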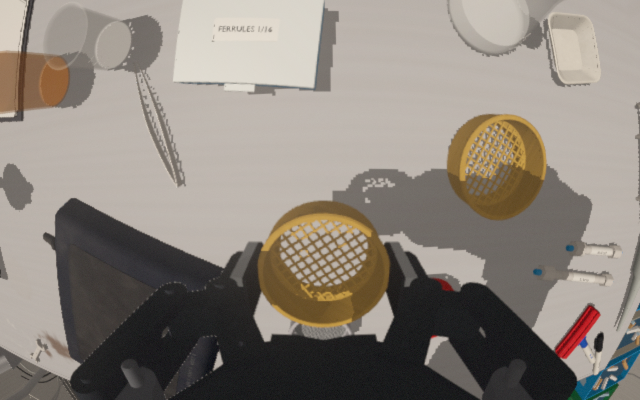

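The sieve is held level at (323,262). Now I measure its offset in the hand and go on to look at the shaker from two places.

```bash
python3 - <<'E'
from h import *
p,im=load("g1"); c=blob(brass(im),(323,260))
f=rimfit(p,c,131); print("held rim",f, "tcp 572.7,-257.7; offset", f[0][:2]-[572.7,-257.7])
r.servo_line([573.4,-258,260],vel=250)
r.goto([470,200,290],down(1.2)); s=st(); snap("s1")
r.goto([540,190,290],down(2.3)); s=st(); snap("s2")
for n in("s1","s2"):
    p,_=load(n); print(n,p["world_from_camera"][:3,3].round(1),[project(p,X).round(0).tolist() for X in([503,313,94],[566,183,190],[600,290,172])])
cv2.imwrite("pics/s12.png",np.vstack([cv2.resize(load(n)[1][:,:,::-1],(480,300)) for n in("s1","s2")]))
E
```

```text
held rim (array([ 572.66670897, -257.81085242,   29.75684428]), 0.18037706747189833) tcp 572.7,-257.7; offset [-0.03329103 -0.11085242]
t7.4 tcp [470.5 199.3 289.8] q [ 0.4   0.13 -0.15  1.29 -0.    2.34] F [-0.3  0.  -0.4] M [ 0.   -0.05 -0.02] open 59.4 ff 32.7
t8.6 tcp [540.  189.6 289.9] q [ 0.34  0.25 -0.01  1.32  0.    1.18] F [ 0.5 -0.  -0.5] M [0.04 0.04 0.02] open 59.7 ff 32.7
s1 [497.  267.4 432.2] [[313.0, 66.0], [437.0, 175.0], [426.0, 44.0]]
s2 [491.3 244.1 432.4] [[374.0, 69.0], [342.0, 223.0], [448.0, 155.0]]
```

View pics/s12.png

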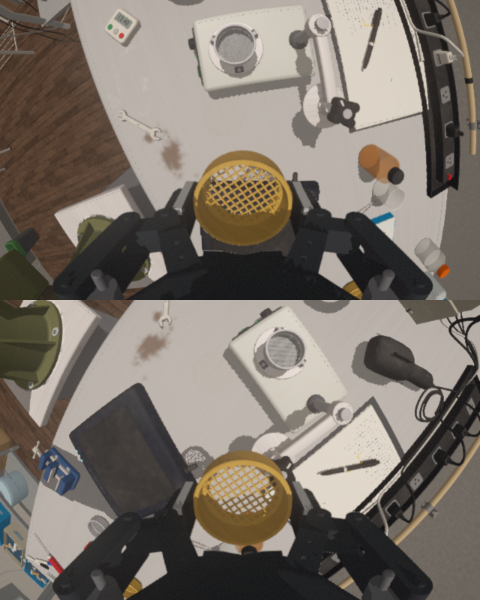

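Stack rim is at (318,60) in s1 and (371,70) in s2. The boss is at (424,33) and (455,149), the knob at (457,149) in s1. I triangulate these roughly, then take a closer look with the camera over the stack.

```bash
python3 - <<'E'
from h import *
p1,_=load("s1");p2,_=load("s2")
S,e=tri([ray(p1,(318,60),1),ray(p2,(371,70),1)]); print("stack",S,e, onplane(*ray(p1,(318,60),1),94),onplane(*ray(p2,(371,70),1),94))
B,e=tri([ray(p1,(424,33),1),ray(p2,(455,149),1)]); print("boss",B,e,onplane(*ray(p1,(424,33),1),172),onplane(*ray(p2,(455,149),1),172))
print("knob",onplane(*ray(p1,(457,149),1),195))
S=(onplane(*ray(p1,(318,60),1),94)+onplane(*ray(p2,(371,70),1),94))/2
for n,yaw in(("t1",0.75),("t2",1.5)):
    r.goto([S[0]-73*np.cos(yaw),S[1]-73*np.sin(yaw),175],down(yaw)); r.sleep(.15); st(); snap(n); p,_=load(n); print(project(p,[S[0],S[1],94]))
cv2.imwrite("pics/t12.png",np.vstack([load(n)[1][0:300,:,::-1] for n in("t1","t2")]))
E
```

```text
stack [510.6401342  335.93152455 -36.34430146] [5.111403523723694, 5.111403523723633] [510.46290309 317.62813845  94.        ] [501.63958609 309.60645643  94.        ]
boss [609.5625705  302.2447902  152.65868246] [0.20925517755967452, 0.20925517755951809] [601.98127989 299.79936625 172.        ] [601.1761574  298.24938854 172.        ]
knob [588.11266049 199.65156675 195.        ]
t10.3 tcp [453.  263.9 175.3] q [ 0.53  0.2  -0.32  1.04 -0.    2.92] F [-0.1 -0.6 -0.9] M [-0.01  0.    0.  ] open 59.8 ff 32.7
[322.86705374 107.43903516]
t11.3 tcp [500.5 241.  175. ] q [ 0.45  0.26 -0.25  1.06  0.    2.09] F [-0.1 -0.8 -1.2] M [-0.    0.01 -0.01] open 59.6 ff 32.7
[323.95576088 107.30861917]
```

View pics/t12.png

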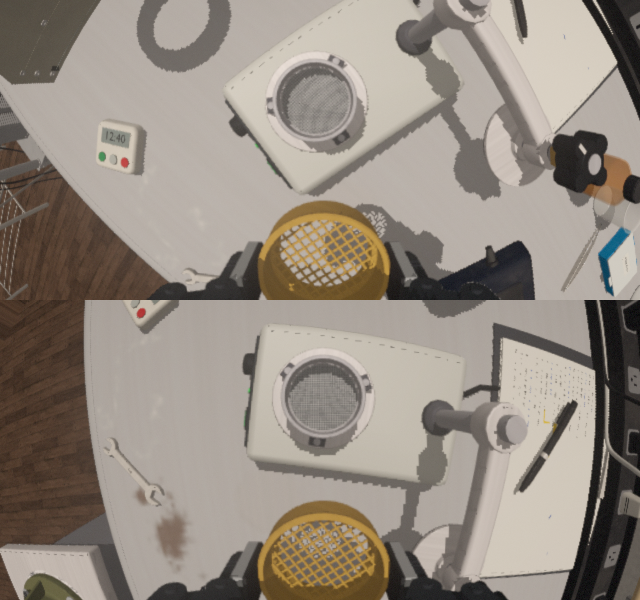

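t1 shows the lower sieve's rim at about (316,97), t2 at (322,95), both open to view. I sample radial profiles on the rim plane to find its edge.

```bash
python3 - <<'E'
from h import *
for n,uv in(("t1",(316,97)),("t2",(322,95))):
    p,im=load(n); g=cv2.cvtColor(np.ascontiguousarray(im),cv2.COLOR_RGB2GRAY).astype(np.float32)
    c=onplane(*ray(p,uv,1),94); print(n,c.round(1))
    for a in np.arange(0,2*np.pi,np.pi/4):
        px=np.array([project(p,[c[0]+R*np.cos(a),c[1]+R*np.sin(a),94]) for R in range(22,42)],np.float32)
        print("%4.0f"%np.degrees(a),cv2.remap(g,px[None,:,0],px[None,:,1],1)[0].astype(int))
E
```

```text
t1 [508.3 322.3  94. ]
   0 [104 102 101 133 181 181 186 194 189 186 189 208 197 193 199 199 199 200
 200 199]
  45 [104 102  98 114 167 189 194 212 219 219 219 214 196 198 200 200 200 201
 201 201]
  90 [ 96 101 104  99 103 140 190 193 205 221 222 222 220 204 202 202 202 202
 202 202]
 135 [ 93  92  95 105 109 100 105 151 181 174 131 109 105 113 155 199 202 203
 203 202]
 180 [138 148 146 146 143 146 119 108 148 178 177 190 205 206 205 204 200 192
 197 198]
 225 [147 142 140 141 152 163 140 134 169 174 145 127 123 125 125 126 127 124
 153 192]
 270 [134 131 139 159 157 139 158 171 155 132 127 127 128 128 128 127 121 119
 121 122]
 315 [132 153 146 118 142 178 174 175 204 209 209 208 210 208 180 179 196 197
 197 197]
t2 [505.3 322.6  94. ]
   0 [132 125 100 101  99  95 125 165 170 153 155 151 150 171 201 183 184 191
 191 191]
  45 [ 86  92  99  95  91 101 155 176 180 202 208 208 208 200 187 192 192 192
 192 193]
  90 [ 91  98 106  93  97 138 181 183 199 213 213 214 207 192 193 194 194 195
 193 194]
 135 [ 91 101 101  94 100 152 176 170 161 160 147 119 169 183 192 194 195 195
 194 194]
 180 [134 128 134 105  96 140 169 169 183 198 197 197 196 192 175 188 190 190
 190 190]
 225 [127 137 134 157 138 132 159 165 140 121 119 118 119 132 164 174 153 180
 186 186]
 270 [134 130 132 144 151 135 145 172 160 116  88  93 103 108 114 117 113 110
 112 113]
 315 [130 128 128 138 147 122 126 160 165 142 129 163 190 197 197 198 174 171
 186 188]
```

```bash
cat >> h.py <<'E'
def inner(p,im,c,z,R=27.5,it=4,w=4):
    g=cv2.GaussianBlur(cv2.cvtColor(np.ascontiguousarray(im),cv2.COLOR_RGB2GRAY),(0,0),.7).astype(np.float32); c=np.array(c[:2],float)
    for k in range(it):
        E=[];rr=np.arange(R-w if k else R-6,R+w if k else R+6,.25)
        for a in np.arange(0,2*np.pi,np.pi/60):
            d=np.array([np.cos(a),np.sin(a)]); px=np.array([project(p,[*(c+R_*d),z]) for R_ in rr],np.float32)
            v=cv2.remap(g,px[None,:,0],px[None,:,1],cv2.INTER_LINEAR)[0]; dv=v[4:]-v[:-4]; i=dv.argmax()
            if dv[i]>18: E.append(c+rr[i+2]*d)
        E=np.array(E); f=least_squares(lambda a:np.hypot(*(E-a[:2]).T)-a[2],[*c,R],loss="soft_l1",f_scale=.4).x; c=f[:2]
    return f,float(np.median(np.abs(np.hypot(*(E-f[:2]).T)-f[2]))),len(E)
E
python3 - <<'E'
from h import *
rs=[]
for n,uv in(("t1",(316,97)),("t2",(322,95))):
    p,im=load(n); f=inner(p,im,onplane(*ray(p,uv,1),94),94); print(n,f)
    o=p["world_from_camera"][:3,3]; d=np.array([*f[0][:2],94])-o; rs.append((o,d/np.linalg.norm(d))); print(o.round(1))
# height from s1 with t views
for n,uv in(("s1",(318,60)),("s2",(371,70))):
    p,im=load(n); f=inner(p,im,onplane(*ray(p,uv,1),94),94); print(n,f); o=p["world_from_camera"][:3,3]; d=np.array([*f[0][:2],94])-o; rs.append((o,d/np.linalg.norm(d)))
print(tri(rs)); 
E
```

```text
t1 (array([505.93268489, 321.90311538,  27.56174616]), 0.0660544551367952, 116)
[506.4 313.5 317.8]
t2 (array([505.89625294, 321.93422541,  27.57853758]), 0.08443761871283506, 116)
[505.7 313.7 317.5]
s1 (array([505.91810339, 322.0928802 ,  27.38875225]), 0.23593064195050673, 69)
s2 (array([504.49271262, 314.76918606,  28.85761329]), 0.8708464380157253, 37)
(array([506.03311429, 323.4596268 ,  64.52011247]), [0.4766099190474347, 0.4590247899082394, 3.42217995082771, 2.506002042835521])
```

The stack axis comes out at (505.9, 321.9), with the inner radius reading 27.57 against 27.5 at z=94. t1, t2 and s1 agree, so I place the sieve.

```bash
python3 - <<'E'
from h import *
S=[505.9,321.9]; R=down(0.8)
r.goto([*S,125],R); r.servo_line([*S,102],vel=80); r.sleep(.1); s=st(); f0=s["ft_force"][2]
z=102
while z>91.5:
    z-=1; r.servo_line([*S,z],vel=25); s=telemetry.state(); f=s["ft_force"]
    print(z,s["tool_pos"].round(2),f.round(1))
    if f[2]-f0>8: break
E
```

```text
t12.7 tcp [506.1 321.8 102.2] q [ 0.57  0.39 -0.24  0.94  0.    2.91] F [-0.2 -0.6 -1.3] M [-0.05  0.   -0.02] open 59.9 ff 32.7
101 [506.05 322.   101.23] [-0.3  0.7 -0.4]
100 [505.88 321.91  99.97] [ 0.5  0.4 -1.6]
99 [505.84 321.84  98.88] [-0.3 -0.  -1.2]
98 [505.83 321.85  97.88] [ 0.1 -0.5 -0.2]
97 [505.82 321.85  96.9 ] [ 0.2  1.1 -2.2]
96 [505.81 321.86  95.9 ] [-0.4  0.2 -0.4]
95 [505.85 321.86  94.91] [ 0.2 -0.1 -1.7]
94 [505.99 321.98  94.06] [ 0.3 -0.2 -0.6]
93 [506.01 321.96  93.95] [-1.5 -1.5  6.2]
92 [506.05 322.01  93.88] [-4.4 -2.6 13.4]
```

```bash
python3 - <<'E'
from h import *
R=down(0.8);S=[505.9,321.9]
r.servo_line([*S,93.7],vel=25); fingers.command_gripper(85); st()
r.servo_line([*S,215],vel=200)
r.goto([505.9-30,321.9-100,240],down(1.0)); r.sleep(.1); st(); p,im=snap("u1")
f=inner(p,im,[505.9,321.9],116); print("brass nested",f); 
p2,_=load("t2"); print("post t2",onplane(*ray(p2,(511,130),1),172)); print([project(p,X).round(0) for X in([505.9,321.9,116],[608,300,172],[585,195,195])])
cv2.imwrite("pics/u1c.png",im[0:400,:,::-1])
E
```

```text
t15.8 tcp [505.8 321.8  93.4] q [ 0.57  0.4  -0.25  0.92 -0.    2.91] F [ 0.5 -0.4 -0.1] M [-0.07 -0.02 -0.07] open 84.4 ff 0.0
t17.2 tcp [475.7 222.2 238.8] q [ 0.44  0.17 -0.21  1.19  0.    2.58] F [-0.2  0.   0.1] M [-0.03  0.01 -0.03] open 85.0 ff 0.0
brass nested (array([505.6390246 , 319.25016663,  29.26326715]), 0.5123075584460004, 87)
post t2 [604.62510347 300.37533709 172.        ]
[array([290.,  76.]), array([424.,  21.]), array([482., 170.])]
```

View pics/u1c.png

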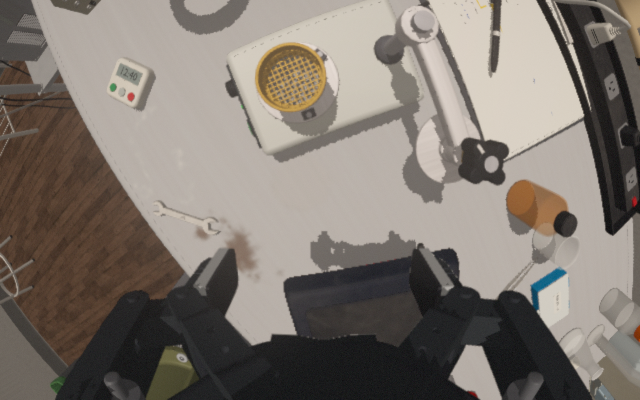

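The brass sieve looks nested square at (291,78). The post top is at (424,19) and the knob top at (488,161). I check these numbers and plan the push on the bar.

```bash
python3 - <<'E'
from h import *
p,im=load("u1"); p2,im2=load("t2"); p1,im1=load("t1")
c=blob(brass(im),(291,78)); print("brass rim",rimfit(p,c,116))
print("post",onplane(*ray(p,(424,19),1),172),tri([ray(p,(424,19),1),ray(p2,(511,130),1)]))
for z in(190,195,200): print("knob",z,onplane(*ray(p,(488,161),1),z))
print("knob tri u1,t1",tri([ray(p,(488,161),1),ray(p1,(592,166),1)]))
dk=(cv2.cvtColor(np.ascontiguousarray(im),cv2.COLOR_RGB2GRAY)<70); k=blob(dk,(485,160)); print(cv2.boundingRect(k)); 
E
```

```text
brass rim (array([505.58696107, 321.38409648,  29.45382013]), 0.2064252474221823)
post [608.83670888 301.2033431  172.        ] (array([611.46332245, 300.71470515, 163.69823337]), [1.5160536511983438, 1.516053651198405])
knob 190 [593.67396069 195.93706991 190.        ]
knob 195 [591.62656469 198.22919736 195.        ]
knob 200 [589.5791687 200.5213248 200.       ]
knob tri u1,t1 (array([587.76334591, 201.14801075, 202.25214862]), [0.9693783858592488, 0.9693783858590778])
(459, 139, 49, 45)
```

Brass nested at (505.6, 321.4) with its rim at 116. The hinge is at (608.7, 301.0), 105.0 from the stack axis as it should be. The arm is open about 1.60 rad, with the knob 104 from the hinge. Next I push the bar closed from its far side with shut fingers.

```bash
cat >> h.py <<'E'
H=np.array([608.7,301.0]); TH0=2.941
def pose(q,off,rad=55):
    th=TH0+q; u=np.array([np.cos(th),np.sin(th)]); n=np.array([np.sin(th),-np.cos(th)])
    return H+rad*u-n*off, down(np.arctan2(n[1],n[0])+np.pi)
E
python3 - <<'E'
from h import *
fingers.command_gripper(0,20)
P,R=pose(1.60,36); r.goto([*P,235],R); r.servo_line([*P,148],vel=200); s=st(); f0=s["ft_force"]
qs=[1.6,1.4,1.2,1.0,.8,.6,.4,.2,.1,.05]
for q in qs:
    P,R=pose(q,19); r.servo_line([*P,148],R,vel=70); s=telemetry.state(); f=s["ft_force"]-f0
    print(q,"t%.1f"%s["time_s"],s["tool_pos"].round(1),f.round(1))
    if np.hypot(*f[:2])>12: break
E
```

```text
t22.9 tcp [635.  240.8 148.6] q [ 0.36  0.5   0.04  1.11 -0.   -2.61] F [-0.1  0.2  0.5] M [-0.04 -0.03  0.02] open 0.1 ff 0.0
1.6 t23.3 [618.4 244.  149.4] [ 1.1 -0.5 -0.1]
1.4 t23.6 [606.7 242.9 148.4] [ 0.2  0.4 -0. ]
1.2 t24.0 [595.1 244.5 148. ] [ 0.8 -0.4 -1.4]
1.0 t24.3 [584.1 248.4 147.9] [ 0.2 -0.5 -1. ]
0.8 t24.7 [574.2 254.4 148. ] [-0.5 -0.4 -1.1]
0.6 t25.0 [565.5 262.2 148. ] [ 1.  -0.1 -0.3]
0.4 t25.4 [558.7 271.5 148. ] [ 1.3  0.4 -0. ]
0.2 t25.7 [553.8 282.  148. ] [ 0.5  0.5 -0.3]
0.1 t26.0 [552.2 287.6 147.9] [ 0.7 -1.2 -0.7]
0.05 t26.2 [551.6 290.2 147.9] [ 0.2 -1.6 -0.8]
```

```bash
python3 - <<'E'
from h import *
for q in np.arange(0.02,-0.5,-0.03):
    P,R=pose(q,19); r.servo_line([*P,148],R,vel=40); s=telemetry.state(); f=s["ft_force"]
    print(round(q,2),"t%.1f"%s["time_s"],s["tool_pos"].round(1),f.round(1))
    if np.hypot(*f[:2])>10: break
s=st()
P,R=pose(q+.06,60); r.servo_line([*P,148],R,vel=150); r.servo_line([*P,235],R,vel=250)
r.goto([540,228,285],down(1.6+np.pi-0.2)); r.sleep(.1); st(); snap("v0"); r.goto([510,228,285],down(1.6)) if 0 else None
cv2.imwrite("pics/v0c.png",load("v0")[1][:,:,::-1]); p,_=load("v0"); print(project(p,[505.9,321.9,197]),project(p,[608.7,301,172]))
E
```

```text
0.02 t26.5 [551.3 291.9 147.9] [ 0.4 -1.3  0.8]
-0.01 t26.7 [551.  293.5 148. ] [ 0.8 -2.9  0.5]
-0.04 t27.0 [550.6 293.6 147.9] [-0.3 -8.3  2.7]
-0.07 t27.2 [550.2 293.7 147.9] [ -1.5 -13.7   4.5]
t27.2 tcp [550.2 293.7 147.9] q [ 0.49  0.4  -0.11  1.06 -0.01 -0.81] F [ -1.5 -13.7   4.5] M [-2.76  0.22  0.03] open 0.3 ff 6.5
t28.6 tcp [539.3 228.1 283.3] q [ 0.4   0.27  0.02  1.32  0.   -1.  ] F [-0.3  0.1  0.1] M [ 0.02 -0.02  0.04] open 0.0 ff 0.0
[377.49501406 295.33678061] [264.76673239 278.06674289]
```

The arm stopped hard at the predicted closed angle. Now a close look at the knob from above with the fingers part-open.

```bash
python3 - <<'E'
from h import *
fingers.command_gripper(60,20)
yaw=4.7
r.goto([505.9-73*np.cos(yaw),321.9-73*np.sin(yaw),250],down(yaw)); r.sleep(.1); st(); p,im=snap("k1")
print(project(p,[505.9,321.9,197])); cv2.imwrite("pics/k1c.png",im[:,120:520,::-1])
E
```

```text
t30.1 tcp [507.4 394.  250.5] q [ 0.66  0.39  0.1   1.28 -0.   -0.9 ] F [ 0.2 -0.1  0.2] M [ 0.04  0.02 -0.01] open 60.0 ff 0.0
[323.79275009 109.26628047]
```

View pics/k1c.png

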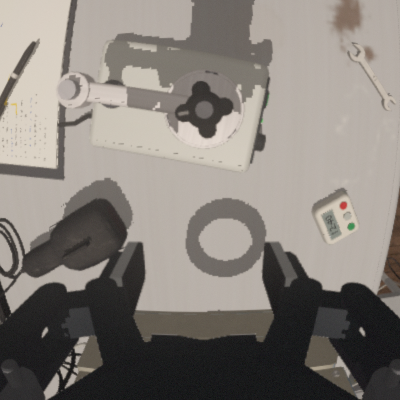

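```bash
python3 - <<'E'
from h import *
p,im=load("k1"); cv2.imwrite("pics/k1z.png",cv2.resize(im[70:150,280:370,::-1],None,fx=6,fy=6,interpolation=cv2.INTER_CUBIC))
g=cv2.cvtColor(np.ascontiguousarray(im),cv2.COLOR_RGB2GRAY); 
c=blob(g<65,(324,109)); print(cv2.boundingRect(c),cv2.contourArea(c))
z=194.5
P=np.array([onplane(*ray(p,q,1),z)[:2] for q in c.reshape(-1,2)]); print(P.mean(0),cv2.minEnclosingCircle(P.astype(np.float32)))
c0=np.array([505.9,321.9]); d=P-c0; a=np.arctan2(d[:,1],d[:,0]); R=np.hypot(*d.T)
for t in np.arange(-np.pi,np.pi,np.pi/18):
    i=np.abs((a-t+np.pi)%(2*np.pi)-np.pi)<.09; print(int(np.degrees(t)),R[i].mean().round(1),end="; ")
E
```

```text
(296, 82, 57, 55) 1441.5
[507.87281065 322.01598791] ((505.780029296875, 321.5965576171875), 17.93537139892578)
-180 17.0; -170 17.9; -160 16.5; -150 13.3; -140 11.5; -130 11.5; -120 11.6; -110 11.8; -100 14.8; -90 17.4; -80 17.8; -70 16.7; -60 14.1; -50 11.9; -40 11.5; -30 11.5; -20 12.0; -10 14.3; 0 14.4; 9 15.0; 19 13.7; 29 13.8; 39 11.3; 49 11.1; 59 11.0; 69 11.2; 79 13.8; 89 16.5; 99 17.2; 109 16.0; 119 13.1; 129 11.0; 139 11.1; 149 11.3; 159 11.5; 169 14.3;
```

View pics/k1z.png

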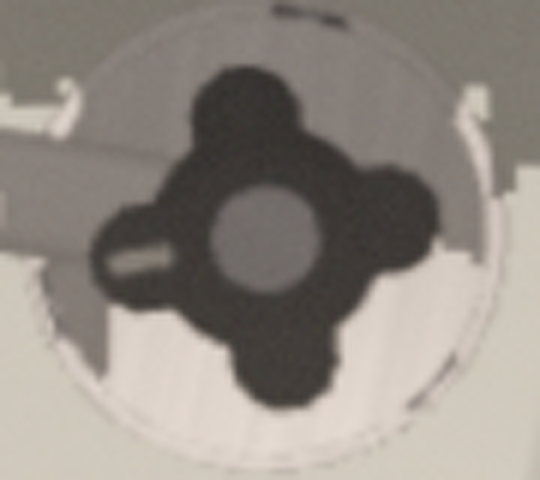

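The knob's lobes are at about 9° + k·90°, with the white line on the 9° lobe at zoom (140,260). The gripping flats are 45° between them, so the finger axis is 54° and the yaw 5.657, which leaves room for the whole turn in one grip.

```bash
python3 - <<'E'
from h import *
C=[506.0,322.2]; y0=5.657
r.goto([*C,235],down(y0)); r.servo_line([*C,174.5],vel=120); s=st()
fingers.command_gripper(24,45); s=st()
m0=s["ft_torque"].copy()
for d in (0.1,0.6,1.2,1.8):
    r.goto([*C,174.5-1.27*d],down(y0-d)); s=st()
E
```

```text
t31.8 tcp [506.2 322.5 174.9] q [ 0.57  0.34 -0.14  1.09  0.   -1.95] F [-0.8  0.4 -0.6] M [0.   0.03 0.05] open 59.8 ff 0.0
t32.1 tcp [506.4 322.1 175.8] q [ 0.57  0.34 -0.14  1.09 -0.   -1.95] F [-2.6 -2.1  6.4] M [-0.57  0.37 -0.02] open 28.8 ff 44.2
t32.4 tcp [506.3 322.1 175.7] q [ 0.57  0.34 -0.14  1.09 -0.   -1.85] F [-1.4 -2.2  6. ] M [-0.49  0.34 -0.03] open 28.8 ff 44.2
t32.9 tcp [506.3 322.1 175. ] q [ 0.57  0.34 -0.14  1.09 -0.   -1.35] F [-1.7 -2.5  6.5] M [-0.56  0.52 -0.04] open 28.7 ff 44.2
t33.5 tcp [506.1 322.1 174.2] q [ 0.57  0.34 -0.14  1.09 -0.   -0.75] F [-2.8 -1.8  6.8] M [-0.5   0.46 -0.13] open 28.5 ff 44.3
t34.2 tcp [506.1 322.1 173.5] q [ 0.57  0.34 -0.14  1.09 -0.   -0.15] F [-2.6 -1.4  6.1] M [-0.46  0.59 -0.05] open 28.6 ff 44.3
```

```bash
python3 - <<'E'
from h import *
C=[506.0,322.2]; y0=5.657
for d in np.arange(1.9,3.8,0.08):
    r.goto([*C,174.5-1.27*d],down(y0-d)); r.sleep(.05); s=telemetry.state(); x=s["tcp_rot"][:2,0]; yaw=np.arctan2(x[1],x[0])%(2*np.pi)
    m=np.mean([telemetry.state()["ft_torque"][2] for _ in range(3)])
    print("%.2f act %.3f"%(d,y0-yaw),"t%.1f"%s["time_s"],"Mz %.2f"%m,"jt6 %.2f"%s["joint_torque"][5],s["ft_force"].round(1),"z %.1f op %.1f"%(s["tool_pos"][2],s["opening"]))
    if abs(m)>0.3: break
E
```

```text
1.90 act 1.900 t34.5 Mz -0.01 jt6 -0.04 [-1.8 -1.8  6.5] z 173.3 op 28.7
1.98 act 1.980 t34.8 Mz -0.01 jt6 -0.04 [-2.9 -1.5  7. ] z 173.2 op 28.9
2.06 act 2.060 t35.1 Mz -0.08 jt6 -0.04 [-3.2 -1.4  6.6] z 173.1 op 28.5
2.14 act 2.140 t35.4 Mz -0.06 jt6 -0.04 [-4.  -1.4  5.6] z 173.0 op 28.7
2.22 act 2.220 t35.7 Mz -0.10 jt6 -0.04 [-2.8 -2.2  7. ] z 172.9 op 28.7
2.30 act 2.300 t36.0 Mz -0.05 jt6 -0.04 [-2.3 -2.2  6.8] z 172.8 op 28.3
2.38 act 2.380 t36.3 Mz -0.08 jt6 -0.04 [-2.6 -1.7  7.2] z 172.7 op 28.3
2.46 act 2.460 t36.6 Mz -0.03 jt6 -0.03 [-3.7 -1.6  7.1] z 172.7 op 28.4
2.54 act 2.540 t36.9 Mz -0.09 jt6 -0.02 [-2.1 -1.1  7.6] z 172.7 op 28.7
2.62 act 2.620 t37.2 Mz -0.02 jt6 -0.01 [-2.6 -1.1  7.3] z 172.6 op 28.3
2.70 act 2.700 t37.5 Mz -0.03 jt6 -0.00 [-2.4 -1.5  8.4] z 172.6 op 28.8
2.78 act 2.777 t37.8 Mz 1.25 jt6 1.27 [-1.3 -3.   7.5] z 172.7 op 28.7
```

```bash
python3 - <<'E'
from h import *
C=[506.0,322.2]; y0=5.657
def go(d):
    r.goto([*C,174.5-1.27*d],down(y0-d)); r.sleep(.05); s=telemetry.state(); x=s["tcp_rot"][:2,0]; yaw=np.arctan2(x[1],x[0])%(2*np.pi)
    print("%.3f act %.3f"%(d,y0-yaw),"t%.1f"%s["time_s"],"jt6 %.3f"%s["joint_torque"][5],s["ft_force"].round(1),"z %.1f op %.1f"%(s["tool_pos"][2],s["opening"]))
for d in(2.765,2.75,2.735,2.72,2.70,2.68): go(d)
E
```

```text
2.765 act 2.764 t38.1 jt6 0.782 [-1.1 -2.4  7.6] z 172.6 op 28.5
2.750 act 2.750 t38.4 jt6 0.210 [-1.1 -2.8  6.6] z 172.6 op 28.5
2.735 act 2.735 t38.7 jt6 0.080 [-0.4 -3.5  7.3] z 172.7 op 28.4
2.720 act 2.720 t39.0 jt6 0.078 [-1.3 -1.9  6.7] z 172.6 op 28.7
2.700 act 2.700 t39.3 jt6 0.074 [-1.2 -2.4  6.7] z 172.6 op 28.4
2.680 act 2.680 t39.6 jt6 0.072 [-0.  -1.7  6.9] z 172.7 op 28.9
```

The screw seats at a turn of about 2.746, consistent with plate contact about 0.3 earlier. I back off a quarter turn and check.

```bash
python3 - <<'E'
from h import *
C=[506.0,322.2]; y0=5.657
for d in(1.96,1.175):
    r.goto([*C,174.5-1.27*d],down(y0-d)); r.sleep(.1)
s=st(); x=s["tcp_rot"][:2,0]; print("act",y0-np.arctan2(x[1],x[0])%(2*np.pi),s["joint_torque"][5])
p,im=snap("z1"); print(project(p,[505.7,321.5,116]).round(0))
sd=camera("side"); cv2.imwrite("pics/z.png",np.vstack([cv2.resize(im[100:330,120:520,::-1],(720,414)),cv2.resize(sd[140:215,280:440,::-1],(384,180)).repeat(1,0) if 0 else cv2.copyMakeBorder(cv2.resize(sd[140:215,280:440,::-1],(384,180)),0,0,0,336,cv2.BORDER_CONSTANT)]))
E
```

```text
t41.3 tcp [506.3 322.9 174.3] q [ 0.57  0.34 -0.14  1.09  0.   -0.77] F [-1.7 -0.5  6.1] M [0.04 0.49 0.04] open 28.8 ff 46.9
act 1.175883510771068 0.0373993709217757
[324. 214.]
```

View pics/z.png

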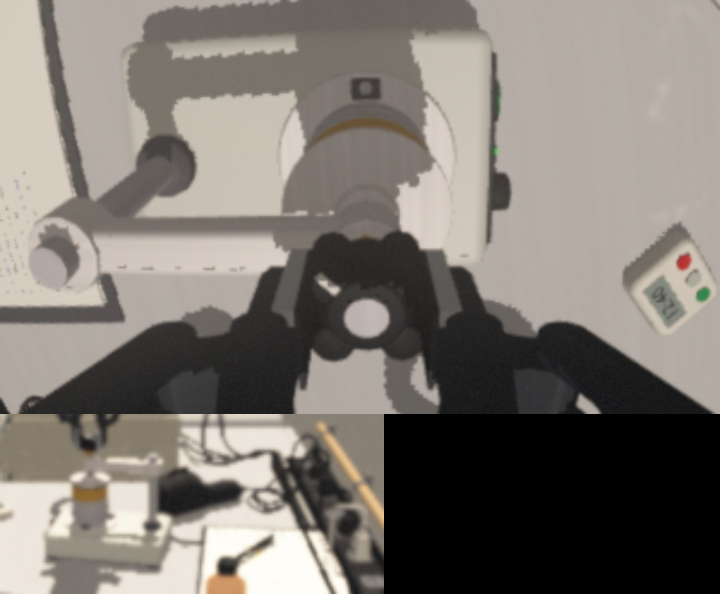

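The last pictures show the knob gripped across its flats at (365,300), the arm over the stack and the brass ring nested level on the steel sieve at side-crop (90,495). The setting is 1.176 against a target of 1.175, so I hand in.

```bash
python3 -c "
from h import *
print(r.hand_in())"
```

```text
the job is handed in; nothing more can be done
None
```

The job is handed in: the brass sieve is nested on the steel one, the arm is closed, and the knob was seated, backed off a quarter turn and is still gripped there, at about 41 s of the 69 s allowed.

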